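# Show a colleague which valve goes into which bin

### The job

Press the green call button fully down to call your colleague over, then show them what to put away: point at the ball valve with the red handle, holding your fingertips about 3 cm above the middle of it for two seconds, then point in the same way, about 3 cm above the rim, at the middle of the empty blue bin where it belongs, and finish still pointing at that bin. Only point: do not touch the valves, the bins or the loose things about them, and do not stop low over another fitting or bin, or pass low over the middle of one, on the way.

Things in the scene. Friction and masses are not known exactly. Their poses are not given: they have to be found in the camera images.
- call_button_top (a point): centre of the top face of the round green push button, 40 mm in diameter, in a fixed yellow housing on the bench; it is pressed straight down. This point stands 22 mm above the bench when the button is up and goes down with it
- call_button (a joint): travel of the green button in m: 0 up, 0.006 fully down; a spring returns it, about 5 N holds it fully down
- valve_red_top (a point): top centre of the steel ball valve with the red wing handle (the one to point at): 62 long x 28 wide, 48 mm high, lying on the bench, loose; this point is in the middle of the handle's top, 48 mm above the bench
- valve_red: the same red-handled valve; origin at the centre of its underside, x along its pipe axis
- valve_blue_top (a point): top centre of the like valve with a blue wing handle (not the one), 48 mm above the bench, loose
- valve_blue: the same blue-handled valve; origin at the centre of its underside
- elbow: loose brass pipe elbow, two legs 32 mm long and 26 mm thick, lying flat, 26 mm high; origin at the corner of its legs, on its underside
- bin_empty_mouth (a point): centre of the mouth of the empty blue bin (the one to point at), level with its rim, 75 mm above the bench
- bin_empty: the empty blue stock bin 160 long (its own x, low scoop front at -x) x 105 wide x 75 high, open-topped, fixed to the bench; its origin is the centre of its underside
- bin_elbows_mouth (a point): centre of the mouth of the blue bin full of brass elbows, 75 mm above the bench
- bin_elbows: blue bin full of brass elbows, same form as the empty one
- bin_caps_mouth (a point): centre of the mouth of the blue bin full of white caps, 75 mm above the bench
- bin_caps: blue bin full of white caps, same form as the empty one
- bin_copper_mouth (a point): centre of the mouth of the red bin full of copper sockets, 75 mm above the bench
- bin_copper: red bin full of copper sockets, same form as the empty one
- tape_measure: loose yellow tape measure, 68 x 36 x 62 mm high; origin at the centre of its underside
- wrench: loose steel wrench lying on the bench, about 175 long, 38 wide, 8 mm thick; its own x runs along it
- paste_tin: loose tin with a red label, 60 mm in diameter, 80 mm high; origin at the centre of its underside

How it is judged:
By the outcome, as a careful person would: the job done as asked, in the order asked, and still so for the second after the job is handed in, with the robot touching nothing.
It also fails if it takes over 53 s, if anything falls off the work surface, if the arm or the gripper's body presses on something with over 40 N, if the wrist force passes 120 N, or if a joint passes its speed limit or range.

### The arm

A 6-joint arm with a two-finger parallel gripper is mounted at the origin on the work surface. World frame = base frame: x ahead of the robot, y to its left, z up, the work surface at z = 0. Lengths are in m, angles in rad, forces in N, time in s.
With the tool pointing down it reaches from about 0.35 to 0.85 m from the base axis. Payload 8.1 kg.
Tool frame: the origin (TCP) lies midway between the tips of the shut fingers; the grasp point (between the pads) lies 19 mm behind it; z points along the fingers, y is the direction in which the jaws open and shut (so a half turn about z gives the same grasp; the last joint's range is limited). The gripper opens to 93 mm and grips with 3 to 60 N. Pads are 15 mm wide; open, the fingers measure 128 mm over their backs; the gripper's body (75 mm by 188 mm) begins 65 mm behind the grasp point.
Start: joints at [1.196, 0.13, 1.488, -0, 1.523, -0.085], TCP at [0.171, 0.575, 0.191] pointing down, gripper open.
Joint ranges: [-2.96, 2.96], [-0.89, 2.26], [0.02, 2.5], [-1.34, 4.48], [0, 2.73], [-2.66, 2.66]. Speed limits (rad/s): [2.39, 2.39, 2.79, 3.14, 3.14, 3.14].

### API

Orientations are given as a rotation vector (axis times angle).
In Python, from plant import robot gives the robot as it stands. The module is installed in compiled form; this text tells all that it offers.
- The arm moves only by the shell command python3 -m pendant 'ROWS' [FORCE]. ROWS is JSON, a list of rows, each an object with "translation": the shift along the tool's x, y, z in mm, a list of three; "twist": the turn, a rotation vector about the tool's x, y, z in rad, a list of three; "grip": the opening, from -1 (shut) to 1 (fully open). A call has exactly 10 rows; each row shifts and turns the pose as measured when the row begins, along the tool's axes as they then stand; what a row does not reach is not made up. A row lasts 1/10 s, in which the tool goes at most 50 mm and 8.59 degrees, less where a joint would pass 70% of its speed; a pose out of reach is approached as far as the arm can. A call is refused whole if a number of a shift passes 50 or a number of a turn 0.15, either way. A call with a gripper value outside its range is refused whole. The fingers move at their own pace and stop on an object; FORCE is the grip in N (left out, the last holds). Time passes only in rows, so rows that do not move let the fingers close, or fill a call up. It gives the time, the measured TCP pose, the force and the opening at its end, in the units of the state.
- robot.read_state(): the state, without advancing time (a new reading comes with each control period).
- robot.read_camera(name): name is "scene" or "top"; returns (picture, depth): 400x640x3 uint8, red, green, blue; 400x640 float32, m along the optical axis (not along the pixel's ray), 0 where there is no reading.
- robot.camera_info(name): a dict with "vertical_fov" (degrees; the focal length in pixels is half the picture's height over the tangent of half this angle, whatever the lens; pixels are square), "cx", "cy" (the principal point, pixels), "cam_to_world" (4x4, takes a point from camera to world coordinates). Camera axes: x right, y up, looking along -z (the intrinsics and any distortion apply to the point x, -y, -z); pixel columns grow to the right and rows downward; lengths in m; the calibration is good to about 2 mm. A picture is of the moment at which its call begins. camera_info takes no time and is no camera call.
- robot.close_job(): hands the job in, once; it reports no verdict.
The state is a dict: "t": time; "q": joint angles; "dq": joint speeds; "joint_torque": joint torques, N m; "tool_pos": TCP position; "orientation": TCP orientation; "force": force on the tool from outside, world axes, zero at the start; "wrist_torque": the same for the moment, N m; "opening": finger opening in m.
Only numpy, scipy, OpenCV 4.12 (cv2) and the standard library are available. Lean on these libraries where they do the work, as an engineer would, in place of code of your own. Each camera call takes 0.05 s, during which the arm holds its last target. There are 200 camera calls.

## Working session

There is one attempt and no reset: what is moved stays moved. The work goes in short steps, Python scripts to look and compute and a shell command to move; the robot and the scene stay as the last step left them, time stands still between calls to the robot, and variables do not carry over. Pictures are saved under pics/ and viewed, about 8 in all and at most 12, crops included, and the job is handed in when it is done.

```bash
mkdir -p pics
python3 - <<'E'
from plant import robot
import cv2,numpy as np
for n in("top","scene"):
    p,d=robot.read_camera(n); np.savez(n,p=p,d=d); cv2.imwrite(f"pics/{n}0.png",p[:,:,::-1]); i=robot.camera_info(n); print(n,i)
s=robot.read_state();print(s)
E
```

```text
top {'vertical_fov': 54.689804692364376, 'cx': 318.45333434571626, 'cy': 195.49118834343267, 'cam_to_world': array([[ 0.02274066,  0.98498845, -0.1711158 ,  0.37443127],
       [-0.99971175,  0.02108628, -0.01147972, -0.03850902],
       [-0.0076992 ,  0.17132753,  0.98518404,  1.04740161],
       [ 0.        ,  0.        ,  0.        ,  1.        ]])}
scene {'vertical_fov': 44.36402284154802, 'cx': 310.52145776582483, 'cy': 197.34071347790677, 'cam_to_world': array([[ 0.33531629, -0.69064891,  0.64075508,  1.46046932],
       [ 0.94208281,  0.25054368, -0.22295258, -0.36903512],
       [-0.00655518,  0.67840397,  0.73465984,  1.18656156],
       [ 0.        ,  0.        ,  0.        ,  1.        ]])}
{'t': 0.1, 'q': array([ 1.19556635e+00,  1.31081475e-01,  1.48913315e+00, -4.66205548e-08,
        1.52298103e+00, -8.53951627e-02]), 'dq': array([ 9.77903542e-05, -4.05724883e-03, -1.56539012e-03,  8.98077020e-04,
        8.77522350e-04, -1.27403683e-03]), 'joint_torque': array([ 1.49583793e-03, -5.61333811e+01, -4.93100059e+01,  7.70672481e-02,
        2.90546066e-02, -5.05780838e-05]), 'tool_pos': array([0.17125614, 0.57448414, 0.1905153 ]), 'orientation': array([-4.53626629e-01, -3.10829896e+00,  2.45123287e-03]), 'force': array([-0.48736741,  0.07479367,  0.74013059]), 'wrist_torque': array([-0.03311923, -0.014141  , -0.01066509]), 'opening': 0.09296905850080443}
```

View pics/top0.png

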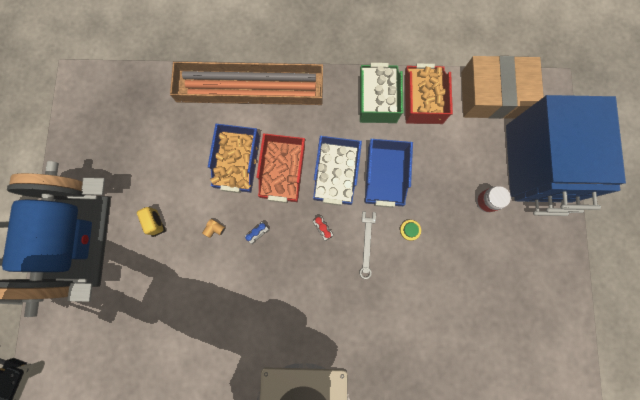

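View pics/scene0.png

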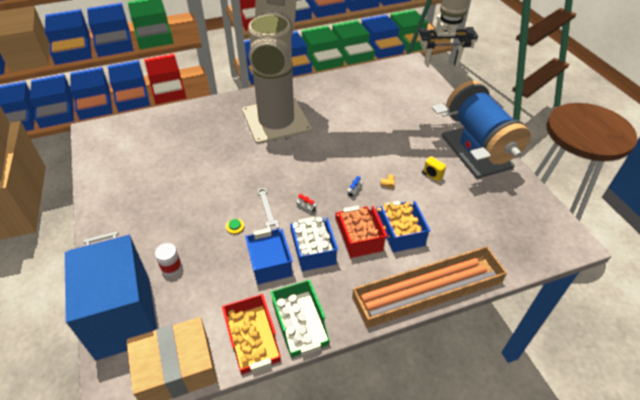

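The top view shows the green button at (411,230), the red valve at (322,228), the empty bin at (389,172), the caps bin at (338,170), the blue valve at (257,232) and the wrench between the red valve and the button. The scene view agrees, with the button at (235,226), the red valve at (306,203) and the empty bin at (268,254).

```bash
cat > h.py <<'E'
import numpy as np,cv2
from plant import robot
def ray(n,u,v):
    i=robot.camera_info(n);f=200/np.tan(np.radians(i["vertical_fov"]/2));M=i["cam_to_world"]
    return M[:3,3],M[:3,:3]@np.array([(u-i["cx"])/f,-(v-i["cy"])/f,-1])
def plane(n,u,v,z):
    o,r=ray(n,u,v);return o+r*(z-o[2])/r[2]
def dep(n,u,v,d):
    o,r=ray(n,u,v);return o+r*d
def two(a,b):
    (o,r),(p,s)=ray("top",*a),ray("scene",*b)
    k=np.linalg.lstsq(np.c_[r,-s],p-o,rcond=None)[0];A,B=o+k[0]*r,p+k[1]*s
    return (A+B)/2,np.linalg.norm(A-B)
E
python3 - <<'E'
from h import *
np.set_printoptions(precision=4,suppress=True)
R={"top":{"g":(395,215,430,245),"r":(310,212,336,243),"b":(362,132,416,212)},"scene":{"g":(222,214,250,238),"r":(294,192,320,216),"b":(242,222,296,284)}}
for n in R:
    z=np.load(n+".npz");p,d=z["p"],z["d"];hsv=cv2.cvtColor(p,cv2.COLOR_RGB2HSV);C={}
    for k,(a,b,c,e) in R[n].items():
        H,S,V=[hsv[b:e,a:c,j].astype(int) for j in range(3)]
        m={"g":(H>45)&(H<90)&(S>120),"r":((H<8)|(H>172))&(S>140)&(V>70),"b":(H>100)&(H<130)&(S>120)}[k].astype(np.uint8)
        _,l,st,ce=cv2.connectedComponentsWithStats(m);j=1+st[1:,4].argmax();v,u=np.nonzero(l==j);v+=b;u+=a
        P=np.array([dep(n,x,y,d[y,x]) for x,y in zip(u,v) if d[y,x]>0])
        c0=ce[j]+[a,b];print(n,k,c0,st[j],"depth med",np.median(P,0),"plane",plane(n,*c0,{"g":.022,"r":.045,"b":.075}[k]))
        if k=="b":
            T=P[(P[:,2]>.068)&(P[:,2]<.082)];r=cv2.minAreaRect((T[:,:2]*1000).astype(np.float32));print("  rim",len(T),r,T.min(0),T.max(0))
        if k=="r":
            print("  hi",P[P[:,2]>.042].mean(0),len(P),P[:,2].max(), cv2.minAreaRect((P[:,:2]*1000).astype(np.float32)))
E
python3 - <<'E'
import numpy as np,cv2
p=np.load("top.npz")["p"][:,:,::-1];q=np.load("scene.npz")["p"][:,:,::-1]
a=cv2.resize(p[130:250,305:435],None,fx=4,fy=4,interpolation=2)
b=cv2.resize(q[185:285,220:325],None,fx=4,fy=4,interpolation=2);b=cv2.copyMakeBorder(b,0,480-400,0,0,0)
cv2.imwrite("pics/crop.png",cv2.resize(np.hstack([a,b]),None,fx=.85,fy=.85))
E
```

```text
Traceback (most recent call last):
ValueError: attempt to get argmax of an empty sequence
```

View pics/crop.png

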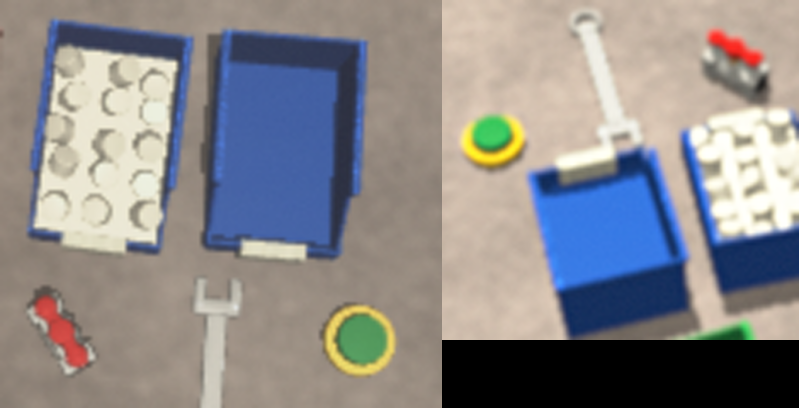

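The crop confirms the layout. The green disc in the top view is at (411,230), with the wrench jaws close to the empty bin's front. I need to find out why the colour mask came up empty.

```bash
cat > m.py <<'E'
from h import *
np.set_printoptions(precision=4,suppress=True)
R={"top":{"g":(395,215,430,245),"r":(310,212,336,243),"b":(362,132,416,212)},"scene":{"g":(222,214,250,238),"r":(294,192,320,216),"b":(242,222,296,284)}}
for n in R:
    z=np.load(n+".npz");p,d=z["p"],z["d"];hsv=cv2.cvtColor(np.ascontiguousarray(p),cv2.COLOR_RGB2HSV)
    if n=="top": print(p[230,411],hsv[230,411],p[228,322],hsv[228,322])
    for k,(a,b,c,e) in R[n].items():
        h=hsv[b:e,a:c]
        lo,hi={"g":((45,100,40),(90,255,255)),"r":((0,140,70),(8,255,255)),"b":((100,120,30),(130,255,255))}[k]
        m=cv2.inRange(h,lo,hi)
        if k=="r": m|=cv2.inRange(h,(172,140,70),(180,255,255))
        _,l,st,ce=cv2.connectedComponentsWithStats(m)
        if len(st)<2: print(n,k,"none");continue
        j=1+st[1:,4].argmax();v,u=np.nonzero(l==j);v+=b;u+=a
        P=np.array([dep(n,x,y,d[y,x]) for x,y in zip(u,v) if d[y,x]>0]);c0=ce[j]+[a,b]
        print(n,k,c0,st[j],len(P),"depth med",np.median(P,0) if len(P) else 0,"plane",plane(n,*c0,{"g":.022,"r":.045,"b":.075}[k]))
        if k=="b" and len(P):
            T=P[(P[:,2]>.068)&(P[:,2]<.085)];print("  rim",len(T),cv2.minAreaRect((T[:,:2]*1000).astype(np.float32)))
        if k=="r" and len(P): print("  hi",P[P[:,2]>.042].mean(0),P[:,2].max(),cv2.minAreaRect((P[:,:2]*1000).astype(np.float32)))
# rim outer corners in top view (back-left, back-right, front corners) read from crop
for u,v in [(305+226/3.4,130+33/3.4),(305+365/3.4,130+42/3.4)]: print("back corner",plane("top",u,v,.075))
for u,v in [(220+(531-442)/3.4,185+178/3.4),(220+(653-442)/3.4,185+153/3.4),(220+(564-442)/3.4,185+288/3.4),(220+(686-442)/3.4,185+262/3.4)]: print("scene corner",plane("scene",u,v,.075))
E
python3 m.py
```

```text
[ 85 155  94] [ 64 115 155] [209  74  69] [  1 171 209]
top g [411.1835 229.443 ] [ 10   8  14  14 158] 157 depth med [ 0.4674 -0.2736  0.0226] plane [ 0.4666 -0.2739  0.022 ]
top r [322.6759 227.1574] [  6   5  14  21 108] 107 depth med [ 0.4654 -0.0404  0.0477] plane [ 0.4654 -0.0397  0.045 ]
  hi [ 0.4652 -0.0396  0.0479] 0.05335853263049495 ((465.37908935546875, -39.35357666015625), (58.2987060546875, 16.35540771484375), 31.365398406982422)
top b [385.1016 174.4722] [   4    7   39   66 1889] 1884 depth med [ 0.617  -0.2088  0.0039] plane [ 0.6019 -0.1974  0.075 ]
  rim 111 ((637.9219970703125, -157.8735809326172), (9.794882774353027, 119.57785034179688), 83.78794860839844)
scene g [234.191  223.6854] [ 7  5 11 10 89] 88 depth med [ 0.4699 -0.2739  0.0232] plane [ 0.4687 -0.2739  0.022 ]
scene r [305.7183 198.7465] [ 4  2 16 11 71] 71 depth med [ 0.4683 -0.0399  0.0484] plane [ 0.4653 -0.0389  0.045 ]
  hi [ 0.4677 -0.0399  0.0483] 0.053702301226529414 ((467.0461730957031, -38.79303741455078), (52.911014556884766, 17.552711486816406), 30.227867126464844)Traceback (most recent call last):
  File "m.py", line 15, in <module>
    P=np.array([dep(n,x,y,d[y,x]) for x,y in zip(u,v) if d[y,x]>0]);c0=ce[j]+[a,b]
                ~~~^^^^^^^^^^^^^^
  File "h.py", line 9, in dep
    o,r=ray(n,u,v);return o+r*d
        ~~~^^^^^^^
  File "h.py", line 4, in ray
    i=robot.camera_info(n);f=200/np.tan(np.radians(i["vertical_fov"]/2));M=i["cam_to_world"]
ValueError: time passes only in moves, steps and waits
```

```bash
sed -i 's/^def ray/_c={n:robot.camera_info(n) for n in ("top","scene")}\ndef ray/; s/i=robot.camera_info(n)/i=_c[n]/' h.py
cat > b.py <<'E'
from h import *
np.set_printoptions(precision=4,suppress=True)
for u,v in [(305+226/3.4,130+33/3.4),(305+365/3.4,130+42/3.4)]: print("top back corner",plane("top",u,v,.075))
for u,v in [(220+(531-442)/3.4,185+178/3.4),(220+(653-442)/3.4,185+153/3.4),(220+(564-442)/3.4,185+288/3.4),(220+(686-442)/3.4,185+262/3.4)]: print("scene corner z.075",plane("scene",u,v,.075),"z.045",plane("scene",u,v,.045)[:2])
for n in("top","scene"):
    d=np.load(n+".npz")["d"];v,u=np.nonzero(d>0);o,_=ray(n,0,0)
    i=_c[n];f=200/np.tan(np.radians(i["vertical_fov"]/2));M=i["cam_to_world"]
    D=d[v,u];P=M[:3,3]+(np.c_[(u-i["cx"])/f,-(v-i["cy"])/f,-np.ones(len(u))]*D[:,None])@M[:3,:3].T
    m=(abs(P[:,0]-.6)<.12)&(abs(P[:,1]+.205)<.07)
    for a,b in((.03,.06),(.066,.085)):
        T=P[m&(P[:,2]>a)&(P[:,2]<b)];print(n,a,len(T),T.min(0),T.max(0),cv2.minAreaRect((T[:,:2]*1000).astype(np.float32)))
    Q=P[(abs(P[:,0]-.466)<.04)&(abs(P[:,1]+.04)<.04)&(P[:,2]>.012)];print(n,"valve all",len(Q),cv2.minAreaRect((Q[:,:2]*1000).astype(np.float32)))
    Q=P[(abs(P[:,0]-.468)<.04)&(abs(P[:,1]+.274)<.04)&(P[:,2]>.018)];print(n,"button all",len(Q),cv2.minAreaRect((Q[:,:2]*1000).astype(np.float32)))
E
sed -i 's/^import numpy as np,cv2/import numpy as np,cv2/' h.py; sed -i '1s/.*/from h import *\nfrom h import _c/' b.py; python3 b.py
```

```text
top back corner [ 0.6943 -0.1624  0.075 ]
top back corner [ 0.6893 -0.269   0.075 ]
scene corner z.075 [ 0.5753 -0.2578  0.075 ] z.045 [ 0.5514 -0.2548]
scene corner z.075 [ 0.5845 -0.1528  0.075 ] z.045 [ 0.5609 -0.147 ]
scene corner z.075 [ 0.6925 -0.261   0.075 ] z.045 [ 0.6718 -0.2581]
scene corner z.075 [ 0.7016 -0.1614  0.075 ] z.045 [ 0.6812 -0.1558]
top 0.03 362 [ 0.5266 -0.2639  0.03  ] [ 0.6954 -0.1529  0.0597] ((610.5387573242188, -208.2259979248047), (104.80789947509766, 165.56332397460938), 86.71190643310547)
top 0.066 341 [ 0.5717 -0.2687  0.066 ] [ 0.697  -0.1351  0.0801] ((635.92724609375, -199.1865234375), (133.96861267089844, 121.0329360961914), 86.41352844238281)
top valve all 244 ((465.23162841796875, -39.4639778137207), (61.2363395690918, 27.403276443481445), 33.38628387451172)
top button all 173 ((466.65283203125, -273.5177001953125), (36.97495651245117, 39.53726577758789), 83.43285369873047)
scene 0.03 341 [ 0.5288 -0.2663  0.03  ] [ 0.7014 -0.1518  0.06  ] ((613.7085571289062, -208.69154357910156), (104.1075668334961, 170.8336944580078), 85.98097229003906)
scene 0.066 270 [ 0.575  -0.2688  0.0662] [ 0.7019 -0.1351  0.0827] ((639.195556640625, -198.8318634033203), (134.0807647705078, 120.4792709350586), 86.45919036865234)
scene valve all 224 ((468.869873046875, -41.267822265625), (64.15325927734375, 29.075592041015625), 31.63835334777832)
scene button all 107 ((468.91741943359375, -273.2088623046875), (41.05209732055664, 36.27184295654297), 26.78606605529785)
```

```bash
python3 -m pendant '[{"translation":[-33,-24,-10],"twist":[0,0,0],"grip":-1},{"translation":[-33,-24,-10],"twist":[0,0,0],"grip":-1},{"translation":[-33,-24,-10],"twist":[0,0,0],"grip":-1},{"translation":[-33,-24,-10],"twist":[0,0,0],"grip":-1},{"translation":[-33,-24,-10],"twist":[0,0,0],"grip":-1},{"translation":[-33,-24,-10],"twist":[0,0,0],"grip":-1},{"translation":[-33,-24,0],"twist":[0,0,0],"grip":-1},{"translation":[-33,-24,0],"twist":[0,0,0],"grip":-1},{"translation":[-33,-24,0],"twist":[0,0,0],"grip":-1},{"translation":[-33,-24,0],"twist":[0,0,0],"grip":-1}]' 20
cat > go.py <<'E'
from h import *
import sys
from scipy.spatial.transform import Rotation as Ro
s=robot.read_state();R=Ro.from_rotvec(s["orientation"]);np.set_printoptions(precision=4,suppress=True)
print("t",s["t"],"pos",s["tool_pos"],"F",s["force"],"open",s["opening"],"q",s["q"]);print("tool z",R.as_matrix()[:,2])
for a in sys.argv[1:]:
    w=np.array(eval(a));print(w,"shift mm",1000*R.inv().apply(w-s["tool_pos"]))
E
python3 go.py .468,-.274,.2 .466,-.04,.2
```

```text
t: 1.1
tool_pos: [0.4228, 0.2399, 0.248]
orientation: [-0.438, -3.107, 0.014]
force: [1.2, 0.6, -0.3]
opening: 0.0177
t 1.1 pos [0.4228 0.2399 0.248 ] F [ 1.2088  0.5834 -0.3036] open 0.017734576406676028 q [ 0.4155 -0.1883  1.6987 -0.0057  1.6396 -0.8753]
tool z [-0.0053 -0.0086 -0.9999]
[ 0.468 -0.274  0.2  ] shift mm [-185.8254 -480.8584   52.1524]
[ 0.466 -0.04   0.2  ] shift mm [-119.1471 -256.5594   50.1549]
```

```bash
python3 -m pendant '[{"translation":[-18,-46,0],"twist":[0,0,0],"grip":-1},{"translation":[-18,-46,0],"twist":[0,0,0],"grip":-1},{"translation":[-18,-46,0],"twist":[0,0,0],"grip":-1},{"translation":[-18,-46,0],"twist":[0,0,0],"grip":-1},{"translation":[-18,-46,0],"twist":[0,0,0],"grip":-1},{"translation":[-18,-46,0],"twist":[0,0,0],"grip":-1},{"translation":[-18,-46,0],"twist":[0,0,0],"grip":-1},{"translation":[-18,-46,0],"twist":[0,0,0],"grip":-1},{"translation":[-18,-46,0],"twist":[0,0,0],"grip":-1},{"translation":[-18,-46,0],"twist":[0,0,0],"grip":-1}]'
python3 go.py .468,-.274,.08
```

```text
t: 2.1
tool_pos: [0.4657, -0.2586, 0.2482]
orientation: [-0.436, -3.104, 0.014]
force: [0.3, 0.5, 0.2]
opening: 0.0002
t 2.1 pos [ 0.4657 -0.2586  0.2482] F [0.2677 0.5046 0.2199] open 0.00022105472759245036 q [-0.5944 -0.0654  1.5857 -0.0116  1.624  -1.8864]
tool z [-0.0087 -0.0081 -0.9999]
[ 0.468 -0.274  0.08 ] shift mm [ -7.5402 -12.4761 168.2897]
```

```bash
python3 -m pendant '[{"translation":[-4,-6,10],"twist":[0,0,0],"grip":-1},{"translation":[-4,-6,30],"twist":[0,0,0],"grip":-1},{"translation":[0,0,35],"twist":[0,0,0],"grip":-1},{"translation":[0,0,35],"twist":[0,0,0],"grip":-1},{"translation":[0,0,35],"twist":[0,0,0],"grip":-1},{"translation":[0,0,25],"twist":[0,0,0],"grip":-1},{"translation":[0,0,15],"twist":[0,0,0],"grip":-1},{"translation":[0,0,10],"twist":[0,0,0],"grip":-1},{"translation":[0,0,5],"twist":[0,0,0],"grip":-1},{"translation":[0,0,0],"twist":[0,0,0],"grip":-1}]'
python3 go.py .468,-.274,.016
```

```text
t: 3.1
tool_pos: [0.4644, -0.2772, 0.0359]
orientation: [-0.448, -3.096, 0.009]
force: [0.0, 0.5, 0.5]
opening: 0.0007
t 3.1 pos [ 0.4644 -0.2772  0.0359] F [0.0144 0.4917 0.4704] open 0.0007347903735584223 q [-0.6241  0.1146  1.7995 -0.0123  1.2368 -1.9035]
tool z [-0.0143 -0.004  -0.9999]
[ 0.468 -0.274  0.016] shift mm [-2.785   4.1983 19.8141]
```

```bash
python3 -m pendant '[{"translation":[-3,4,0],"twist":[0,0,0],"grip":-1},{"translation":[0,0,5],"twist":[0,0,0],"grip":-1},{"translation":[0,0,4],"twist":[0,0,0],"grip":-1},{"translation":[0,0,3],"twist":[0,0,0],"grip":-1},{"translation":[0,0,2],"twist":[0,0,0],"grip":-1},{"translation":[0,0,2],"twist":[0,0,0],"grip":-1},{"translation":[0,0,2],"twist":[0,0,0],"grip":-1},{"translation":[0,0,1],"twist":[0,0,0],"grip":-1},{"translation":[0,0,1],"twist":[0,0,0],"grip":-1},{"translation":[0,0,0],"twist":[0,0,0],"grip":-1}]'
python3 go.py .468,-.274,.015
```

```text
t: 4.1
tool_pos: [0.4713, -0.2758, 0.0182]
orientation: [-0.449, -3.102, 0.014]
force: [-0.2, 0.4, -0.1]
opening: 0.0005
t 4.1 pos [ 0.4713 -0.2758  0.0182] F [-0.1857  0.411  -0.1052] open 0.000485417678811723 q [-0.6148  0.1444  1.8025 -0.0123  1.1974 -1.8937]
tool z [-0.0088 -0.0078 -0.9999]
[ 0.468 -0.274  0.015] shift mm [3.685  0.8    3.1723]
```

```bash
python3 -m pendant '[{"translation":[3,0,0],"twist":[0,0,0],"grip":-1},{"translation":[0,0,1],"twist":[0,0,0],"grip":-1},{"translation":[0,0,1],"twist":[0,0,0],"grip":-1},{"translation":[0,0,1],"twist":[0,0,0],"grip":-1},{"translation":[0,0,1],"twist":[0,0,0],"grip":-1},{"translation":[0,0,1],"twist":[0,0,0],"grip":-1},{"translation":[0,0,0],"twist":[0,0,0],"grip":-1},{"translation":[0,0,0],"twist":[0,0,0],"grip":-1},{"translation":[0,0,0],"twist":[0,0,0],"grip":-1},{"translation":[0,0,0],"twist":[0,0,0],"grip":-1}]'
python3 - <<'E'
from h import *
for n in("top","scene"):
    p,d=robot.read_camera(n);np.savez(n+"1",p=p,d=d)
    c=p[170:290,350:470] if n=="top" else p[170:270,180:290]
    cv2.imwrite(f"pics/{n}1.png",cv2.resize(c[:,:,::-1],(480,440),interpolation=2))
a=[cv2.imread(f"pics/{n}1.png") for n in("top","scene")];cv2.imwrite("pics/press1.png",cv2.resize(np.hstack(a),(790,362)))
E
```

```text
t: 5.1
tool_pos: [0.4683, -0.275, 0.0129]
orientation: [-0.449, -3.102, 0.014]
force: [-0.5, 0.1, 0.0]
opening: 0.0009
```

View pics/press1.png

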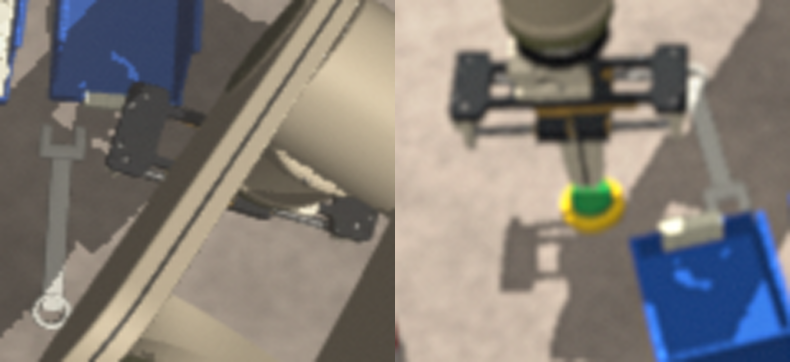

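The left half (top view) is blocked by the arm. The right half (scene view) shows the fingertips ending at about (234,220) in full-picture pixels, at the back edge of the green disc, whose centre is near (234,224). The force is 0, so I'm measuring the tip in depth.

Run:
```python
from h import *
np.set_printoptions(precision=4,suppress=True,linewidth=200)
z=np.load("scene1.npz");p,d=z["p"],z["d"]
for v in range(204,236,2):
    print(v,*[(u,tuple(int(x) for x in p[v,u]),(1000*dep("scene",u,v,d[v,u])).astype(int).tolist()) for u in (231,234,237)])
c=p[195:245,205:265];cv2.imwrite("pics/tip.png",cv2.resize(c[:,:,::-1],(720,600),interpolation=0))
```

```text
204 (231, (38, 38, 39), [501, -275, 147]) (234, (36, 38, 40), [504, -267, 148]) (237, (43, 42, 41), [508, -259, 148])
206 (231, (34, 34, 34), [502, -276, 140]) (234, (32, 33, 36), [504, -268, 139]) (237, (31, 30, 32), [508, -260, 140])
208 (231, (47, 45, 44), [504, -278, 135]) (234, (62, 59, 53), [511, -270, 139]) (237, (63, 61, 56), [509, -261, 134])
210 (231, (90, 86, 76), [473, -276, 92]) (234, (130, 123, 107), [480, -268, 96]) (237, (141, 131, 117), [480, -259, 92])
212 (231, (98, 94, 81), [476, -277, 86]) (234, (138, 130, 113), [479, -269, 86]) (237, (148, 137, 121), [479, -260, 83])
214 (231, (109, 103, 90), [469, -278, 70]) (234, (139, 131, 113), [482, -270, 81]) (237, (147, 137, 120), [482, -261, 78])
216 (231, (122, 115, 100), [477, -279, 70]) (234, (131, 124, 107), [480, -271, 69]) (237, (147, 137, 121), [478, -262, 64])
218 (231, (128, 120, 105), [476, -280, 60]) (234, (125, 117, 102), [479, -272, 60]) (237, (152, 148, 123), [481, -263, 58])
220 (231, (129, 129, 107), [474, -281, 49]) (234, (122, 120, 100), [478, -273, 50]) (237, (111, 180, 105), [480, -264, 49])
222 (231, (85, 160, 92), [456, -281, 19]) (234, (86, 158, 91), [466, -273, 27]) (237, (58, 184, 89), [468, -264, 25])
224 (231, (30, 112, 55), [467, -283, 22]) (234, (35, 115, 56), [465, -274, 17]) (237, (32, 113, 54), [472, -265, 21])
226 (231, (30, 113, 56), [476, -285, 24]) (234, (35, 114, 56), [477, -276, 21]) (237, (30, 110, 55), [483, -268, 25])
228 (231, (60, 104, 50), [485, -287, 25]) (234, (40, 105, 51), [486, -278, 24]) (237, (64, 96, 45), [485, -269, 18])
230 (231, (159, 138, 31), [481, -288, 12]) (234, (137, 127, 32), [482, -279, 9]) (237, (167, 140, 29), [486, -270, 10])
232 (231, (166, 134, 28), [486, -289, 8]) (234, (175, 141, 25), [493, -281, 13]) (237, (154, 125, 26), [493, -272, 9])
234 (231, (130, 114, 84), [489, -291, 3]) (234, (131, 111, 64), [493, -282, 4]) (237, (124, 108, 78), [494, -273, 1])
```

View pics/tip.png

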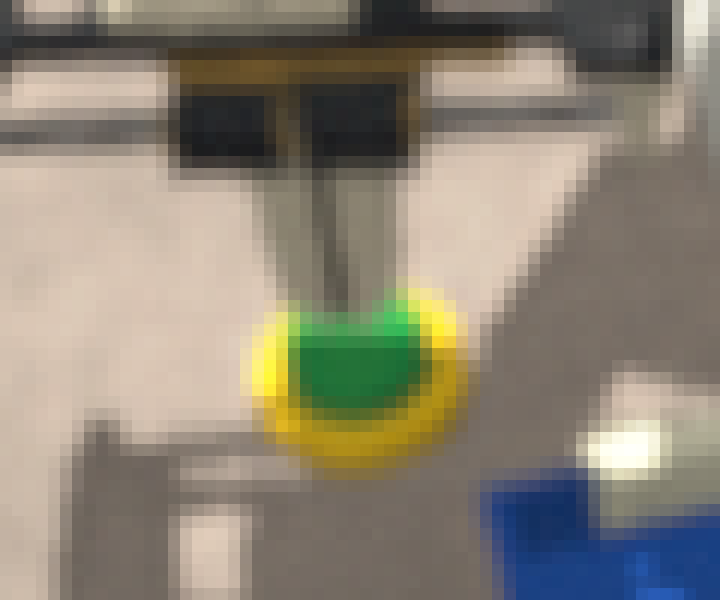

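The tip is visible in depth at x≈0.478, z≈0.045, while the reported TCP z is 0.013. The reported z is therefore about 30 mm too low, and xy agrees. I'll trust vision and contact force, and keep going down in small steps while watching the force.

```bash
python3 -m pendant '[{"translation":[0,0,2],"twist":[0,0,0],"grip":-1},{"translation":[0,0,2],"twist":[0,0,0],"grip":-1},{"translation":[0,0,2],"twist":[0,0,0],"grip":-1},{"translation":[0,0,2],"twist":[0,0,0],"grip":-1},{"translation":[0,0,2],"twist":[0,0,0],"grip":-1},{"translation":[0,0,2],"twist":[0,0,0],"grip":-1},{"translation":[0,0,2],"twist":[0,0,0],"grip":-1},{"translation":[0,0,1],"twist":[0,0,0],"grip":-1},{"translation":[0,0,0],"twist":[0,0,0],"grip":-1},{"translation":[0,0,0],"twist":[0,0,0],"grip":-1}]'
python3 - <<'E'
from h import *
np.set_printoptions(precision=4,suppress=True,linewidth=200)
p,d=robot.read_camera("scene")
for v in range(212,232,1): print(v,*[(u,tuple(int(x) for x in p[v,u]),(1000*dep("scene",u,v,d[v,u])).astype(int).tolist()) for u in (231,234,237)])
E
python3 go.py .468,-.274,-.012
```

```text
t: 6.2
tool_pos: [0.4679, -0.275, -0.0038]
orientation: [-0.449, -3.101, 0.014]
force: [-0.4, -0.3, -0.3]
opening: 0.0008
212 (231, (72, 68, 62), [504, -280, 118]) (234, (72, 69, 62), [506, -271, 116]) (237, (74, 70, 62), [509, -263, 117])
213 (231, (90, 85, 75), [478, -278, 85]) (234, (110, 104, 90), [478, -269, 81]) (237, (113, 107, 93), [481, -261, 81])
214 (231, (111, 104, 91), [477, -278, 79]) (234, (132, 125, 108), [478, -270, 76]) (237, (135, 127, 111), [481, -261, 76])
215 (231, (122, 115, 99), [475, -279, 72]) (234, (138, 131, 113), [476, -270, 70]) (237, (140, 131, 114), [483, -262, 74])
216 (231, (124, 117, 101), [475, -279, 68]) (234, (131, 123, 106), [476, -270, 66]) (237, (139, 131, 114), [480, -262, 67])
217 (231, (126, 119, 103), [477, -280, 66]) (234, (127, 121, 104), [480, -271, 65]) (237, (134, 126, 109), [484, -263, 67])
218 (231, (129, 122, 106), [475, -280, 59]) (234, (125, 119, 103), [479, -272, 60]) (237, (133, 126, 109), [479, -263, 57])
219 (231, (132, 125, 108), [476, -281, 56]) (234, (125, 117, 102), [472, -272, 48]) (237, (135, 127, 108), [479, -264, 52])
[... 972 characters left out ...]
, (59, 103, 48), [481, -287, 21]) (234, (39, 104, 51), [483, -278, 19]) (237, (63, 96, 44), [487, -269, 20])
229 (231, (111, 116, 39), [480, -287, 15]) (234, (80, 106, 42), [482, -278, 14]) (237, (120, 115, 38), [485, -270, 14])
230 (231, (159, 136, 31), [480, -288, 10]) (234, (139, 128, 37), [481, -279, 8]) (237, (168, 140, 30), [490, -271, 15])
231 (231, (177, 144, 23), [489, -289, 17]) (234, (174, 145, 25), [486, -280, 9]) (237, (175, 142, 24), [488, -271, 8])
t 6.25 pos [ 0.4679 -0.275  -0.0037] F [-0.4163 -0.6134  0.4285] open 0.00018585523590196166 q [-0.6172  0.1668  1.8225 -0.0125  1.1552 -1.8956]
tool z [-0.009  -0.0077 -0.9999]
[ 0.468 -0.274 -0.012] shift mm [0.1422 1.0628 8.252 ]
```

```bash
python3 -m pendant '[{"translation":[0,0,1],"twist":[0,0,0],"grip":-1},{"translation":[0,0,1],"twist":[0,0,0],"grip":-1},{"translation":[0,0,1],"twist":[0,0,0],"grip":-1},{"translation":[0,0,1],"twist":[0,0,0],"grip":-1},{"translation":[0,0,1],"twist":[0,0,0],"grip":-1},{"translation":[0,0,1],"twist":[0,0,0],"grip":-1},{"translation":[0,0,0],"twist":[0,0,0],"grip":-1},{"translation":[0,0,0],"twist":[0,0,0],"grip":-1},{"translation":[0,0,0],"twist":[0,0,0],"grip":-1},{"translation":[0,0,0],"twist":[0,0,0],"grip":-1}]'
```

```text
t: 7.25
tool_pos: [0.4682, -0.2752, -0.0089]
orientation: [-0.449, -3.102, 0.014]
force: [-1.4, 1.4, 2.4]
opening: 0.0006
```

```bash
python3 -m pendant '[{"translation":[0,0,1],"twist":[0,0,0],"grip":-1},{"translation":[0,0,1],"twist":[0,0,0],"grip":-1},{"translation":[0,0,1],"twist":[0,0,0],"grip":-1},{"translation":[0,0,1],"twist":[0,0,0],"grip":-1},{"translation":[0,0,1],"twist":[0,0,0],"grip":-1},{"translation":[0,0,0],"twist":[0,0,0],"grip":-1},{"translation":[0,0,0],"twist":[0,0,0],"grip":-1},{"translation":[0,0,0],"twist":[0,0,0],"grip":-1},{"translation":[0,0,0],"twist":[0,0,0],"grip":-1},{"translation":[0,0,0],"twist":[0,0,0],"grip":-1}]'
```

```text
t: 8.25
tool_pos: [0.4682, -0.2752, -0.0106]
orientation: [-0.448, -3.101, 0.014]
force: [-2.4, 1.9, 4.5]
opening: 0.0005
```

```bash
python3 -m pendant '[{"translation":[0,0,3],"twist":[0,0,0],"grip":-1},{"translation":[0,0,3],"twist":[0,0,0],"grip":-1},{"translation":[0,0,3],"twist":[0,0,0],"grip":-1},{"translation":[0,0,3],"twist":[0,0,0],"grip":-1},{"translation":[0,0,3],"twist":[0,0,0],"grip":-1},{"translation":[0,0,3],"twist":[0,0,0],"grip":-1},{"translation":[0,0,3],"twist":[0,0,0],"grip":-1},{"translation":[0,0,3],"twist":[0,0,0],"grip":-1},{"translation":[0,0,3],"twist":[0,0,0],"grip":-1},{"translation":[0,0,3],"twist":[0,0,0],"grip":-1}]'
```

```text
t: 9.25
tool_pos: [0.4684, -0.2754, -0.0115]
orientation: [-0.444, -3.094, 0.011]
force: [-15.9, 10.8, 36.1]
opening: 0.0004
```

36 N against the stop, when 5 N is enough, means the button is fully down. True tip z is 0.016 with the reading at -0.0115, so the offset is about +27.5 mm, which agrees with the camera. Now I'll lift straight up.

```bash
python3 -m pendant '[{"translation":[0,0,-5],"twist":[0,0,0],"grip":-1},{"translation":[0,0,-15],"twist":[0,0,0],"grip":-1},{"translation":[0,0,-30],"twist":[0,0,0],"grip":-1},{"translation":[0,0,-35],"twist":[0,0,0],"grip":-1},{"translation":[0,0,-35],"twist":[0,0,0],"grip":-1},{"translation":[0,0,-35],"twist":[0,0,0],"grip":-1},{"translation":[0,0,-25],"twist":[0,0,0],"grip":-1},{"translation":[0,0,-10],"twist":[0,0,0],"grip":-1},{"translation":[0,0,0],"twist":[0,0,0],"grip":-1},{"translation":[0,0,0],"twist":[0,0,0],"grip":-1}]'
python3 go.py .466,-.04,.17
```

```text
t: 10.25
tool_pos: [0.4716, -0.2744, 0.1865]
orientation: [-0.445, -3.096, 0.012]
force: [0.4, -0.1, -0.2]
opening: 0.0005
t 10.25 pos [ 0.4716 -0.2744  0.1865] F [ 0.3973 -0.083  -0.2363] open 0.00047539182449654664 q [-0.6111 -0.0033  1.6367 -0.0133  1.517  -1.8957]
tool z [-0.0148 -0.0059 -0.9999]
[ 0.466 -0.04   0.17 ] shift mm [ 71.1482 223.5546  15.2253]
```

```bash
python3 -m pendant '[{"translation":[5,15,0],"twist":[0,0,0],"grip":-1},{"translation":[12,35,0],"twist":[0,0,0],"grip":-1},{"translation":[12,35,0],"twist":[0,0,0],"grip":-1},{"translation":[12,35,0],"twist":[0,0,0],"grip":-1},{"translation":[12,35,0],"twist":[0,0,0],"grip":-1},{"translation":[10,30,0],"twist":[0,0,0],"grip":-1},{"translation":[7,20,0],"twist":[0,0,0],"grip":-1},{"translation":[2,8,0],"twist":[0,0,0],"grip":-1},{"translation":[0,0,0],"twist":[0,0,0],"grip":-1},{"translation":[0,0,0],"twist":[0,0,0],"grip":-1}]'
python3 go.py .466,-.04,.07
```

```text
t: 11.25
tool_pos: [0.4508, -0.0334, 0.168]
orientation: [-0.441, -3.069, 0.002]
force: [-0.6, -1.2, 0.3]
opening: 0.0003
t 11.25 pos [ 0.4508 -0.0334  0.168 ] F [-0.6334 -1.1856  0.2859] open 0.00026534713741600965 q [-0.185  -0.2212  1.8726 -0.0028  1.5309 -1.47  ]
tool z [-0.0405  0.0048 -0.9992]
[ 0.466 -0.04   0.07 ] shift mm [-20.4051  -1.3463  97.2232]
```

```bash
python3 -m pendant '[{"translation":[-10,-1,0],"twist":[0,-0.04,0],"grip":-1},{"translation":[-8,0,10],"twist":[0,0,0],"grip":-1},{"translation":[0,0,20],"twist":[0,0,0],"grip":-1},{"translation":[0,0,20],"twist":[0,0,0],"grip":-1},{"translation":[0,0,20],"twist":[0,0,0],"grip":-1},{"translation":[0,0,15],"twist":[0,0,0],"grip":-1},{"translation":[0,0,8],"twist":[0,0,0],"grip":-1},{"translation":[0,0,0],"twist":[0,0,0],"grip":-1},{"translation":[0,0,0],"twist":[0,0,0],"grip":-1},{"translation":[0,0,0],"twist":[0,0,0],"grip":-1}]'
python3 go.py .466,-.04,.0505
```

```text
t: 12.25
tool_pos: [0.4686, -0.0508, 0.0707]
orientation: [-0.466, -3.106, 0.015]
force: [0.7, 0.4, -0.6]
opening: 0.0006
t 12.25 pos [ 0.4686 -0.0508  0.0707] F [ 0.7485  0.3661 -0.5646] open 0.0005664020228526927 q [-0.2083 -0.1286  1.973  -0.0102  1.2969 -1.4783]
tool z [-0.0017 -0.0097 -1.    ]
[ 0.466  -0.04    0.0505] shift mm [ 5.674  9.734 20.092]
```

```bash
python3 -m pendant '[{"translation":[5,8,0],"twist":[0,0,0],"grip":-1},{"translation":[0,0,0],"twist":[0,0,0],"grip":-1},{"translation":[0,0,4],"twist":[0,0,0],"grip":-1},{"translation":[0,0,4],"twist":[0,0,0],"grip":-1},{"translation":[0,0,4],"twist":[0,0,0],"grip":-1},{"translation":[0,0,2],"twist":[0,0,0],"grip":-1},{"translation":[0,0,0],"twist":[0,0,0],"grip":-1},{"translation":[0,0,0],"twist":[0,0,0],"grip":-1},{"translation":[0,0,0],"twist":[0,0,0],"grip":-1},{"translation":[0,0,0],"twist":[0,0,0],"grip":-1}]'
python3 go.py .466,-.04,.0505
python3 - <<'E'
from h import *
p,d=robot.read_camera("scene");np.savez("scene2",p=p,d=d)
a,b=286,176;c=p[b:b+50,a:a+50];cv2.imwrite("pics/valve.png",cv2.resize(c[:,:,::-1],(600,600),interpolation=0))
for v in range(184,206): print(v,*[(u,(1000*dep("scene",u,v,d[v,u])).astype(int).tolist()) for u in (302,304,306,308,310)])
E
```

```text
t: 13.25
tool_pos: [0.4677, -0.0411, 0.0577]
orientation: [0.465, 3.103, -0.016]
force: [-0.5, 0.8, 0.3]
opening: 0.0004
t 13.25 pos [ 0.4677 -0.0411  0.0577] F [-0.4661  0.8092  0.2867] open 0.00042818550785365375 q [-0.1883 -0.1225  1.9928 -0.0103  1.2673 -1.4587]
tool z [ 0.0021 -0.0104 -0.9999]
[ 0.466  -0.04    0.0505] shift mm [1.9495 0.5929 7.1407]
184 (302, [472, -52, 122]) (304, [478, -47, 127]) (306, [474, -39, 120]) (308, [476, -34, 121]) (310, [481, -29, 124])
185 (302, [476, -53, 122]) (304, [475, -46, 119]) (306, [474, -40, 116]) (308, [478, -35, 118]) (310, [480, -29, 118])
186 (302, [467, -50, 109]) (304, [471, -45, 111]) (306, [474, -40, 112]) (308, [478, -35, 114]) (310, [478, -28, 112])
187 (302, [476, -53, 114]) (304, [472, -45, 107]) (306, [470, -38, 103]) (308, [482, -36, 113]) (310, [478, -28, 107])
188 (302, [473, -52, 107]) (304, [476, -47, 108]) (306, [472, -39, 101]) (308, [477, -34, 104]) (310, [480, -29, 105])
189 (302, [473, -52, 102]) (304, [473, -46, 100]) (306, [472, -39, 96]) (308, [479, -35, 102]) (310, [478, -28, 98])
190 (302, [471, -52, 96]) (304
[... 1069 characters left out ...]
 [430, -12, -1])
200 (302, [451, -46, 27]) (304, [472, -47, 49]) (306, [473, -40, 47]) (308, [476, -35, 48]) (310, [477, -28, 48])
201 (302, [455, -48, 27]) (304, [473, -47, 46]) (306, [472, -40, 42]) (308, [477, -35, 45]) (310, [483, -30, 49])
202 (302, [460, -49, 28]) (304, [471, -46, 39]) (306, [476, -41, 42]) (308, [477, -35, 40]) (310, [484, -31, 46])
203 (302, [465, -51, 29]) (304, [464, -44, 26]) (306, [467, -39, 27]) (308, [471, -33, 28]) (310, [488, -32, 47])
204 (302, [466, -52, 26]) (304, [468, -46, 26]) (306, [468, -39, 24]) (308, [472, -34, 25]) (310, [489, -33, 43])
205 (302, [466, -52, 22]) (304, [467, -45, 19]) (306, [472, -40, 23]) (308, [479, -36, 29]) (310, [482, -30, 30])
```

View pics/valve.png

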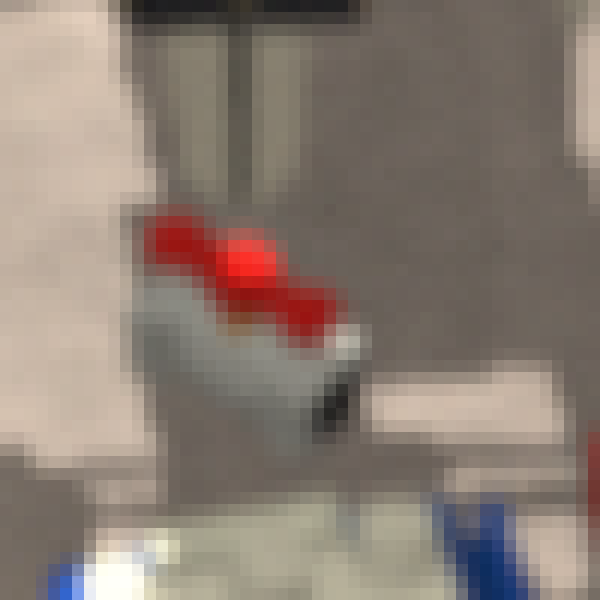

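The picture shows the fingertips ending at (305,192), directly above the red handle, whose centre is at (306,198). The tip height is about 0.086 with the reading at 0.058, so the 27-28 mm offset is confirmed here too. I'll go down 7 mm and hold.

```bash
Z='x'; python3 -m pendant '[{"translation":[2,1,3],"twist":[0,0,0],"grip":-1},{"translation":[0,0,3],"twist":[0,0,0],"grip":-1},{"translation":[0,0,1],"twist":[0,0,0],"grip":-1},{"translation":[0,0,0],"twist":[0,0,0],"grip":-1},{"translation":[0,0,0],"twist":[0,0,0],"grip":-1},{"translation":[0,0,0],"twist":[0,0,0],"grip":-1},{"translation":[0,0,0],"twist":[0,0,0],"grip":-1},{"translation":[0,0,0],"twist":[0,0,0],"grip":-1},{"translation":[0,0,0],"twist":[0,0,0],"grip":-1},{"translation":[0,0,0],"twist":[0,0,0],"grip":-1}]'
python3 go.py .466,-.04,.0505
```

```text
t: 14.3
tool_pos: [0.4662, -0.0395, 0.0503]
orientation: [0.465, 3.103, -0.016]
force: [0.2, 0.6, 0.3]
opening: 0.0004
t 14.3 pos [ 0.4662 -0.0395  0.0503] F [0.1585 0.551  0.2919] open 0.0003941418710689539 q [-0.1856 -0.1185  2.0035 -0.0104  1.2519 -1.4558]
tool z [ 0.0027 -0.0105 -0.9999]
[ 0.466  -0.04    0.0505] shift mm [ 0.0652 -0.5483 -0.1515]
```

```bash
python3 -m pendant '[{"translation":[0,0,0],"twist":[0,0,0],"grip":-1},{"translation":[0,0,0],"twist":[0,0,0],"grip":-1},{"translation":[0,0,0],"twist":[0,0,0],"grip":-1},{"translation":[0,0,0],"twist":[0,0,0],"grip":-1},{"translation":[0,0,0],"twist":[0,0,0],"grip":-1},{"translation":[0,0,0],"twist":[0,0,0],"grip":-1},{"translation":[0,0,0],"twist":[0,0,0],"grip":-1},{"translation":[0,0,0],"twist":[0,0,0],"grip":-1},{"translation":[0,0,0],"twist":[0,0,0],"grip":-1},{"translation":[0,0,0],"twist":[0,0,0],"grip":-1}]'
python3 -m pendant '[{"translation":[0,0,0],"twist":[0,0,0],"grip":-1},{"translation":[0,0,0],"twist":[0,0,0],"grip":-1},{"translation":[0,0,0],"twist":[0,0,0],"grip":-1},{"translation":[0,0,0],"twist":[0,0,0],"grip":-1},{"translation":[0,0,0],"twist":[0,0,0],"grip":-1},{"translation":[0,0,0],"twist":[0,0,0],"grip":-1},{"translation":[0,0,0],"twist":[0,0,0],"grip":-1},{"translation":[0,0,0],"twist":[0,0,0],"grip":-1},{"translation":[0,0,0],"twist":[0,0,0],"grip":-1},{"translation":[0,0,0],"twist":[0,0,0],"grip":-1}]'
python3 -m pendant '[{"translation":[0,0,0],"twist":[0,0,0],"grip":-1},{"translation":[0,0,0],"twist":[0,0,0],"grip":-1},{"translation":[0,0,-10],"twist":[0,0,0],"grip":-1},{"translation":[0,0,-25],"twist":[0,0,0],"grip":-1},{"translation":[0,0,-30],"twist":[0,0,0],"grip":-1},{"translation":[0,0,-30],"twist":[0,0,0],"grip":-1},{"translation":[0,0,-25],"twist":[0,0,0],"grip":-1},{"translation":[0,0,-10],"twist":[0,0,0],"grip":-1},{"translation":[0,0,0],"twist":[0,0,0],"grip":-1},{"translation":[0,0,0],"twist":[0,0,0],"grip":-1}]'
python3 go.py .612,-.210,.18
```

```text
t: 15.3
tool_pos: [0.4662, -0.0395, 0.0504]
orientation: [0.465, 3.103, -0.016]
force: [-0.3, -0.7, 0.4]
opening: 0.0007
t: 16.3
tool_pos: [0.4663, -0.0395, 0.0504]
orientation: [0.465, 3.103, -0.016]
force: [0.2, -0.7, 0.4]
opening: 0.0006
t: 17.3
tool_pos: [0.4649, -0.0379, 0.1876]
orientation: [0.465, 3.103, -0.016]
force: [-0.6, -0.1, -0.0]
opening: 0.0004
t 17.3 pos [ 0.4649 -0.0379  0.1876] F [-0.552  -0.1082 -0.0397] open 0.0003890922986885054 q [-0.1827 -0.2408  1.8528 -0.0098  1.5255 -1.4557]
tool z [ 0.0022 -0.0104 -0.9999]
[ 0.612 -0.21   0.18 ] shift mm [-191.0743 -121.3982    9.6913]
```

```bash
python3 -m pendant '[{"translation":[0,-20,-20],"twist":[0,0,0],"grip":-1},{"translation":[-20,-30,-10],"twist":[0,0,0],"grip":-1},{"translation":[-30,-25,0],"twist":[0,0,0],"grip":-1},{"translation":[-30,-20,0],"twist":[0,0,0],"grip":-1},{"translation":[-35,-10,0],"twist":[0,0,0],"grip":-1},{"translation":[-30,-5,0],"twist":[0,0,0],"grip":-1},{"translation":[-20,0,0],"twist":[0,0,0],"grip":-1},{"translation":[-10,0,0],"twist":[0,0,0],"grip":-1},{"translation":[0,0,0],"twist":[0,0,0],"grip":-1},{"translation":[0,0,0],"twist":[0,0,0],"grip":-1}]'
python3 go.py .612,-.210,.0775
```

```text
t: 18.3
tool_pos: [0.5964, -0.1976, 0.1979]
orientation: [-0.461, -3.084, 0.006]
force: [-0.2, -1.3, -0.5]
opening: 0.0005
t 18.3 pos [ 0.5964 -0.1976  0.1979] F [-0.1692 -1.3127 -0.5447] open 0.0004980137020337675 q [-0.3954  0.2279  1.3676 -0.0095  1.5674 -1.6692]
tool z [-0.0233 -0.0006 -0.9997]
[ 0.612  -0.21    0.0775] shift mm [-21.1803  -6.4176 119.9691]
```

```bash
python3 -m pendant '[{"translation":[-9,-3,0],"twist":[0,-0.02,0],"grip":-1},{"translation":[-9,-3,0],"twist":[0,0,0],"grip":-1},{"translation":[0,0,15],"twist":[0,0,0],"grip":-1},{"translation":[0,0,20],"twist":[0,0,0],"grip":-1},{"translation":[0,0,20],"twist":[0,0,0],"grip":-1},{"translation":[0,0,20],"twist":[0,0,0],"grip":-1},{"translation":[0,0,12],"twist":[0,0,0],"grip":-1},{"translation":[0,0,5],"twist":[0,0,0],"grip":-1},{"translation":[0,0,0],"twist":[0,0,0],"grip":-1},{"translation":[0,0,0],"twist":[0,0,0],"grip":-1}]'
python3 go.py .612,-.210,.0775
```

```text
t: 19.3
tool_pos: [0.6106, -0.2092, 0.0988]
orientation: [-0.464, -3.105, 0.011]
force: [-0.8, 0.6, -0.1]
opening: 0.0001
t 19.3 pos [ 0.6106 -0.2092  0.0988] F [-0.7713  0.5878 -0.1336] open 0.0001310496548143707 q [-0.4049  0.3088  1.4545 -0.0076  1.3782 -1.6779]
tool z [-0.0028 -0.0069 -1.    ]
[ 0.612  -0.21    0.0775] shift mm [-1.612  -0.1774 21.2911]
```

```bash
python3 -m pendant '[{"translation":[-1,0,5],"twist":[0,0,0],"grip":-1},{"translation":[0,0,5],"twist":[0,0,0],"grip":-1},{"translation":[0,0,5],"twist":[0,0,0],"grip":-1},{"translation":[0,0,3],"twist":[0,0,0],"grip":-1},{"translation":[0,0,2],"twist":[0,0,0],"grip":-1},{"translation":[0,0,0],"twist":[0,0,0],"grip":-1},{"translation":[0,0,0],"twist":[0,0,0],"grip":-1},{"translation":[0,0,0],"twist":[0,0,0],"grip":-1},{"translation":[0,0,0],"twist":[0,0,0],"grip":-1},{"translation":[0,0,0],"twist":[0,0,0],"grip":-1}]'
python3 go.py .612,-.210,.0775
python3 - <<'E'
from h import *
p,d=robot.read_camera("scene")
c=p[180:300,210:330];cv2.imwrite("pics/bin.png",cv2.resize(c[:,:,::-1],(600,600),interpolation=0))
for v in range(226,256,1): print(v,*[(u,(1000*dep("scene",u,v,d[v,u])).astype(int).tolist()) for u in (261,264,267,270,273)])
E
```

```text
t: 20.3
tool_pos: [0.6138, -0.2106, 0.0807]
orientation: [0.463, 3.104, -0.013]
force: [0.1, -0.2, 0.7]
opening: 0.0005
t 20.3 pos [ 0.6138 -0.2106  0.0807] F [ 0.1426 -0.1632  0.6535] open 0.0005041612753118473 q [-0.4049  0.3274  1.466  -0.0076  1.3425 -1.6777]
tool z [ 0.0023 -0.009  -1.    ]
[ 0.612  -0.21    0.0775] shift mm [1.9333 0.0728 3.1807]
226 (261, [619, -218, 160]) (264, [619, -210, 157]) (267, [625, -203, 161]) (270, [627, -195, 160]) (273, [502, -160, 3])
227 (261, [621, -219, 158]) (264, [620, -211, 155]) (267, [623, -203, 155]) (270, [629, -196, 159]) (273, [508, -162, 5])
228 (261, [617, -219, 150]) (264, [620, -211, 150]) (267, [624, -204, 151]) (270, [625, -196, 149]) (273, [509, -162, 1])
229 (261, [617, -219, 146]) (264, [621, -212, 146]) (267, [626, -204, 150]) (270, [627, -196, 147]) (273, [515, -164, 4])
230 (261, [619, -220, 143]) (264, [621, -212, 142]) (267, [625, -205, 145]) (270, [625, -196, 141]) (273, [542, -170, 33])
231 (261, [619, -220, 139]) (264, [619, -212, 135]) (267, [621, -204, 135]) (270, [627, -197, 139]) (273, [541, -170, 27])
232 (261, [
[... 2074 characters left out ...]
[588, -186, 3])
250 (261, [580, -221, 3]) (264, [582, -212, 3]) (267, [588, -204, 6]) (270, [591, -196, 6]) (273, [588, -186, -1])
251 (261, [585, -222, 6]) (264, [583, -213, 0]) (267, [589, -205, 3]) (270, [591, -196, 1]) (273, [596, -188, 4])
252 (261, [587, -223, 4]) (264, [590, -214, 3]) (267, [592, -205, 2]) (270, [595, -197, 2]) (273, [600, -189, 4])
253 (261, [592, -224, 6]) (264, [594, -215, 4]) (267, [598, -207, 6]) (270, [598, -198, 1]) (273, [602, -190, 2])
254 (261, [596, -225, 6]) (264, [597, -216, 3]) (267, [600, -208, 4]) (270, [605, -200, 6]) (273, [606, -191, 3])
255 (261, [595, -225, 0]) (264, [598, -217, 0]) (267, [606, -209, 6]) (270, [608, -201, 5]) (273, [612, -193, 7])
```

View pics/bin.png

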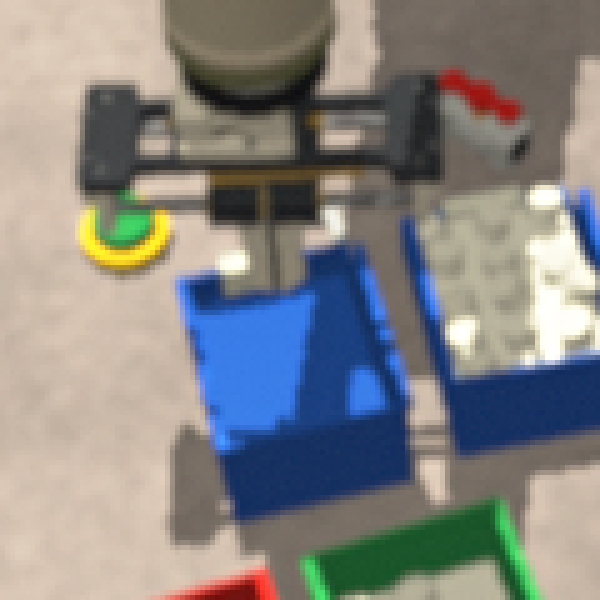

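The picture shows the fingertips above the empty bin, ending at about (264,238). The depth there gives z≈0.109, so I need 3-4 mm less. The button is back up and the red valve is undisturbed.

```bash
python3 -m pendant '[{"translation":[1,0,2],"twist":[0,0,0],"grip":-1},{"translation":[1,0,1],"twist":[0,0,0],"grip":-1},{"translation":[0,0,0],"twist":[0,0,0],"grip":-1},{"translation":[0,0,0],"twist":[0,0,0],"grip":-1},{"translation":[0,0,0],"twist":[0,0,0],"grip":-1},{"translation":[0,0,0],"twist":[0,0,0],"grip":-1},{"translation":[0,0,0],"twist":[0,0,0],"grip":-1},{"translation":[0,0,0],"twist":[0,0,0],"grip":-1},{"translation":[0,0,0],"twist":[0,0,0],"grip":-1},{"translation":[0,0,0],"twist":[0,0,0],"grip":-1}]'
python3 -m pendant '[{"translation":[0,0,0],"twist":[0,0,0],"grip":-1},{"translation":[0,0,0],"twist":[0,0,0],"grip":-1},{"translation":[0,0,0],"twist":[0,0,0],"grip":-1},{"translation":[0,0,0],"twist":[0,0,0],"grip":-1},{"translation":[0,0,0],"twist":[0,0,0],"grip":-1},{"translation":[0,0,0],"twist":[0,0,0],"grip":-1},{"translation":[0,0,0],"twist":[0,0,0],"grip":-1},{"translation":[0,0,0],"twist":[0,0,0],"grip":-1},{"translation":[0,0,0],"twist":[0,0,0],"grip":-1},{"translation":[0,0,0],"twist":[0,0,0],"grip":-1}]'
python3 -m pendant '[{"translation":[0,0,0],"twist":[0,0,0],"grip":-1},{"translation":[0,0,0],"twist":[0,0,0],"grip":-1},{"translation":[0,0,0],"twist":[0,0,0],"grip":-1},{"translation":[0,0,0],"twist":[0,0,0],"grip":-1},{"translation":[0,0,0],"twist":[0,0,0],"grip":-1},{"translation":[0,0,0],"twist":[0,0,0],"grip":-1},{"translation":[0,0,0],"twist":[0,0,0],"grip":-1},{"translation":[0,0,0],"twist":[0,0,0],"grip":-1},{"translation":[0,0,0],"twist":[0,0,0],"grip":-1},{"translation":[0,0,0],"twist":[0,0,0],"grip":-1}]'
python3 go.py .612,-.210,.0775; python3 -c "
from plant import robot
print(robot.close_job())"
```

```text
t: 21.35
tool_pos: [0.6119, -0.21, 0.0776]
orientation: [0.463, 3.103, -0.014]
force: [-0.4, 0.9, 0.9]
opening: 0.0003
t: 22.35
tool_pos: [0.6119, -0.2101, 0.0776]
orientation: [0.463, 3.103, -0.014]
force: [-1.1, -0.5, -0.4]
opening: 0.0009
t: 23.35
tool_pos: [0.6119, -0.2101, 0.0776]
orientation: [0.463, 3.103, -0.014]
force: [-0.4, 0.4, 0.5]
opening: 0.0004
t 23.35 pos [ 0.6119 -0.2101  0.0776] F [-0.4284  0.3776  0.4521] open 0.00043916454667741804 q [-0.4053  0.3246  1.4752 -0.0076  1.3357 -1.678 ]
tool z [ 0.0027 -0.0092 -1.    ]
[ 0.612  -0.21    0.0775] shift mm [-0.0903  0.1273  0.1474]
the job is handed in; nothing more can be done
None
```

The job is done and was handed in at about 23 s, with the arm still pointing at the empty blue bin.

- **Button:** I pressed the green button against its stop with about 36 N vertically. Only 5 N is needed, so it was fully down, and the later picture shows it back up.
- **Red valve:** I held the shut fingertips about 3 cm above the middle of the red handle for over 2 s.
- **Empty bin:** I lifted clear, crossed high, and held about 3 cm above the rim at the middle of the empty bin for over 2 s.

**Disagreement found:** the reported TCP height was about 27–28 mm too low. The camera depth showed it over the button, the valve and the bin, and contact with the button confirmed it. I corrected the pointing heights for it; without that, the tips would have been nearly 6 cm above the targets.

**Last checks:**
- The final reading was (0.612, -0.210, 0.0776), which puts the tips at a true height of about 0.105 m, steady for 2 s, with only noise on the force sensor.
- The last picture showed the red valve undisturbed. I took it just before the final 3 mm adjustment and none after it.

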